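Hold the slide carrier flush on the tilted stage

ROBOT

A 6-joint arm with a two-finger parallel gripper is mounted at the origin on a cart in front of the work surface, level with it; the furniture and walls round the work are solid. World frame = base frame: x ahead of the robot, y to its left, z up, the work surface at z = 0. Lengths are in m, angles in degrees, forces in N, time in s.
With the tool pointing down it reaches from about 0.35 to 0.875 m from the base axis. Payload 4.2 kg.
Tool frame: the origin (TCP) lies between the finger pads; the fingertips stand 14 mm ahead of it and the grasp point (between the pads) lies 5 mm behind it (r.tcp_to_tips is the distance from the TCP to the fingertips, in m); y points along the fingers, x is the direction in which the jaws open and shut, and the axes are right-handed (so a half turn about y gives the same grasp; the last joint's range is limited). The gripper opens to 87 mm and grips with 3 to 60 N. Pads are 19 mm wide; open, the fingers measure 117 mm over their backs; the gripper's body (75 mm by 190 mm) begins 51 mm behind the grasp point.
Start: joints at [81.509, 22.042, 0.453, 0, -68.411, -14.817], TCP at [0.247, 0.574, 0.211] pointing down, gripper open.
Joint ranges: [-179.83, 179.83], [-69.29, 118.12], [-61.27, 80.66], [-181.25, 117.63], [-171.15, -9.14], [-177.46, 177.46]. Speed limits (degrees/s): [159.86, 159.86, 180, 180, 180, 180].

INTERFACE

Orientations are given as a 3x3 rotation matrix whose columns are the frame's x, y, z axes.
In Python, from station import sense, optics, ticket, r gives the robot as it stands.
- The arm moves only by the tool carry_out, never from a script. Its argument "steps" is a list that holds one entry, the list of rows, each a list of 6 numbers: the shift along the world's x, y, z in cm, then the turn, a rotation vector about the world's x, y, z in rad. A call has 1 to 20 rows; each row is the pose to reach, as a shift and turn from the pose commanded when the call began; what a row does not reach only later rows make up. A row lasts 1/8 s, in which the tool goes at most 62.5 mm and 10.7 degrees, less where a joint would pass 70% of its speed; a pose out of reach is approached as far as the arm can. A call with a gripper value outside its range is refused whole. "fingers" is the closure in counts, from 0 (fully open) to 255 (shut), set as the call begins (left out, the last holds). The fingers move at their own pace and stop on an object; the grip force is fixed at half the most. Time passes only in rows, so rows that repeat a pose let the fingers close. It gives the time, the measured TCP pose, the force and the opening at its end, in the units of the state.
- sense(): the state, without advancing time (a new reading comes with each control period).
- optics.capture(name): name is "side" or "top"; returns a dict with "image" (400x640x3 uint8, red, green, blue), "fov_y" (degrees; the focal length in pixels is half the picture's height over the tangent of half this angle, whatever the lens; pixels are square), "cx", "cy" (the principal point, pixels), "k1" (the pictures are not rectified: a ray, as slopes to the right and down, at radius r is drawn at 1 + k1 r^2 times it, then the intrinsics apply), "rvec" (rotation vector, rad) and "tvec" (3), from world to camera coordinates, as OpenCV has them. Camera axes: x right, y down, z forward; pixel columns grow to the right and rows downward; lengths in m; the calibration is good to about 2 mm. A picture is of the moment at which its call begins. There is no depth.
- ticket.finish_job(): hands the job in, once; it reports no verdict.
The state is a dict: "time_s": time; "joints": joint angles; "joint_velocities": joint speeds; "effort": joint torques, N m; "tcp_pos": TCP position; "ee_rot": TCP orientation; "wrist_force": force on the tool from outside, world axes, zero at the start; "moment": the same for the moment, N m; "gripper_width": opening from 0.0 (shut) to 1.0 (fully open).
Only numpy, scipy, OpenCV 4.12 (cv2) and the standard library are available. Lean on these libraries where they do the work, as an engineer would, in place of code of your own. Each camera call takes 0.05 s, during which the arm holds its last target.

TASK

Pick up the two-slide carrier by its fin, thread its hole over the post of the sloped reading stage, and tilt the carrier to the slope until its underside lies flush on the stage face with its length running straight up the slope. Finish while still holding the fin and pressing gently, so that the sprung face stays pushed in by about 5 mm, short of its stop; do not let go. Do not shift the tilt of the stage, and leave the other things on the desk where they are.

Things in the scene. Friction and masses are not known exactly. Their poses are not given: they have to be found in the camera images.
- carrier: Slide carrier (loose, about 0.1 kg): a grey plate 110x72x5 mm, flat on the desk, two glass slides in its top, a hole near one end and a grey upright grip fin between the slides. Origin: centre of the plate's underside. x runs along the length toward the hole end, z up out of the top. The fin is 44 mm long (along x), 8 mm thick (along y), centred at x = -14 mm, and rises to 38 mm above the underside.
- hole (a point): Centre of the carrier's through hole (18 mm across) at the plate's underside: 42 mm from the carrier's origin along its x. Axes as the carrier's.
- fin (a point): Place to grip the fin: mid-length (x = -14 mm), 27 mm above the underside of the plate, so 22 mm above its top face. Axes as the carrier's.
- stage: Tilting reading stage, fixed to the desk: a grey foot 140x100x22 mm, a tilt frame hinged at its front edge (nearest the robot), and above that, on four guide pins, the bare-metal sloped face 124x86x6 mm. Origin: centre of the foot's underside; x points up the slope, at yaw 0 away from the robot. A black knob sticks out 12 mm at its -y side. The face's upper end is 80 to 100 mm up.
- seat (a point): Foot of the locating post, on the upper side of the sloped face, 23 mm down the slope from the middle of the face's upper end. Axes are the face's: x up the slope, y level across it, z square out of the face. The flat face reaches 101 mm down the slope from here and 43 mm to each side.
- post_tip (a point): Tip of the locating post. The post is 8 mm thick, stands square to the face, 23 mm long with a tapered tip, and has a 14 mm wide, 0.5 mm high collar at its foot. With the hole centred on it and the fin downhill of it, the whole carrier lies on the face. Axes as the face's.
- stage_tilt (a joint): Tilt of the stage face above level, in radians; 0 is level. The start varies between 0.18 and 0.38 (10 to 22 degrees). The hinge is locked stiff: gentle pressing does not turn it noticeably, shoving does.
- stage_face (a joint): How far the sprung face (with its post) is pushed in, square to the face, in metres: 0 free, 0.012 at its stop. It starts to give at about 2 N and then takes 2 N per mm.
- frame_end (a point): Middle of the upper end of the tilt frame, the 4 mm plate 14 mm under the free face; it moves only if the tilt is shifted.
- marker: capped marker pen lying on the desk, 135 mm long; a bystander
- vial_4: small stoppered vial, 23 mm wide, 42 mm tall; a bystander
- vial_5: second small stoppered vial of the same size; a bystander
- timer: white bench timer with three keys, 70x72x18 mm; a bystander
Not all that is in view belongs to the job. Leave any purple look-alike of the stage alone.

How it is judged (in metres and radians):
On the way, in this order (a step that is already met when the one before it is completed fails the run):
1. the carrier is lifted clear of the desk in the fingers (height (world z) of carrier above 0.03 m and contact force between the fingers and carrier above 0.3 N), for 0.1 s.
2. the carrier's hole is over the post and the post has entered it (x of hole in the frame of seat between -0.009 and 0.009 m and y of hole in the frame of seat between -0.009 and 0.009 m and z of hole in the frame of seat between -0.004 and 0.018 m), for 0.05 s.
At the end, for the whole second after the job is handed in: Hole on the post (within 9 mm), underside flush on the face (3.5 mm, 2 degrees), length up the slope within 8.5 degrees, fin downhill; the fingers still hold the fin (grasp within 30 mm of its grip place) and press the carrier on the face (over 3 N), which is pushed in 2 to 10 mm, at rest (x of hole in the frame of seat between -0.009 and 0.009 m and y of hole in the frame of seat between -0.009 and 0.009 m and z of hole in the frame of seat between -0.003 and 0.0035 m and angle between the z axis of carrier and the z axis of seat, either way round below 0.035 rad and angle between the x axis of carrier and the x axis of seat, either way round below 0.15 rad and x of fin in the frame of seat below -0.03 m and z of fin in the frame of seat above 0.02 m and value of joint stage_face between 0.002 and 0.01 m and contact force between carrier and stage above 3 N and contact force between the fingers and carrier above 1 N and distance between the grasp point and fin below 0.03 m and linear speed of carrier below 0.02 m/s); the arm keeps its last pose, push and grip.
It fails at once if the stage's tilt is shifted (its frame end moves by more than 4 mm, about 2 degrees) (distance of frame_end from where it was at the start of the episode above 0.004 m).
It fails at once if the carrier is pressed on the stage with more than 60 N (contact force between carrier and stage above 60 N).
It fails at once if a bystander (marker, vials, timer) is pushed from its place by more than 30 mm (distance of any of marker, vial_4, vial_5, timer from where it was at the start of the episode above 0.03 m).
It also fails if it takes over 42 s, if anything falls off the work surface, if the arm or the gripper's body presses on something with over 40 N, if the wrist force passes 120 N, or if a joint passes its speed limit or range.

## Working session

There is one attempt and no reset: what is moved stays moved. The work goes in short steps, Python scripts to look and compute and a tool call to move; the robot and the scene stay as the last step left them, time stands still between calls to the robot, and variables do not carry over. Pictures are saved under pics/ and viewed, and the job is handed in when it is done.

Besides the shell and the picture viewer there is one more tool, called after "Emit:" as a command line: name --argument value ..., lists and objects as JSON in quotes. carry_out: Moves the arm, as the interface text tells. Its arguments: {"type":"object","properties":{"steps":{"type":"array","items":{"type":"array","items":{"type":"array","items":{"type":"number"}}}},"fingers":{"type":"number"}},"required":["steps"]}

```bash
ls; mkdir -p pics; python3 - <<'E'
from station import sense, optics, ticket, r
import cv2
s=sense(); print(s)
print(r.tcp_to_tips)
for n in("side","top"):
    c=optics.capture(n); cv2.imwrite(f"pics/{n}0.png",c["image"][:,:,::-1]); print(n,{k:v for k,v in c.items() if k!="image"})
E
```

```text
pics
{'time_s': 0.0, 'joints': array([ 8.15082190e+01,  2.20923754e+01,  3.78027316e-01, -2.72875051e-02,
       -6.84108590e+01, -1.48189324e+01]), 'joint_velocities': array([ 0.0185611 ,  0.03860394,  0.00963544,  0.13527284, -0.0398165 ,
       -0.12989546]), 'effort': array([-1.14879418e-03, -3.90670288e+01,  1.87405121e+01,  4.22000259e+00,
        1.09830574e-02, -1.95217676e-04]), 'tcp_pos': array([0.24704155, 0.57341111, 0.20963507]), 'ee_rot': array([[-3.95877757e-01, -7.60679209e-04,  9.18302904e-01],
       [-9.18300521e-01, -2.09588612e-03, -3.95878466e-01],
       [ 2.22579482e-03, -9.99997514e-01,  1.31182579e-04]]), 'wrist_force': array([0.02573338, 0.19339678, 0.56538444]), 'moment': array([-0.02644196,  0.00105059, -0.01191286]), 'gripper_width': 0.9984239306280501}
0.014
side {'fov_y': 50.923098360511496, 'cx': 325.5701492690971, 'cy': 198.45089831104528, 'k1': -0.06715670918038835, 'rvec': array([ 2.14242814, -0.59259319,  0.29116451]), 'tvec': array([-0.41490139,  0.28512909,  0.7727177 ])}
top {'fov_y': 44.4447869616096, 'cx': 325.2033569686246, 'cy': 200.19281398000783, 'k1': -0.14465680067407305, 'rvec': array([ 2.17701931, -2.17778665,  0.1114539 ]), 'tvec': array([0.10895095, 0.53738388, 1.43048703])}
```

View pics/side0.png

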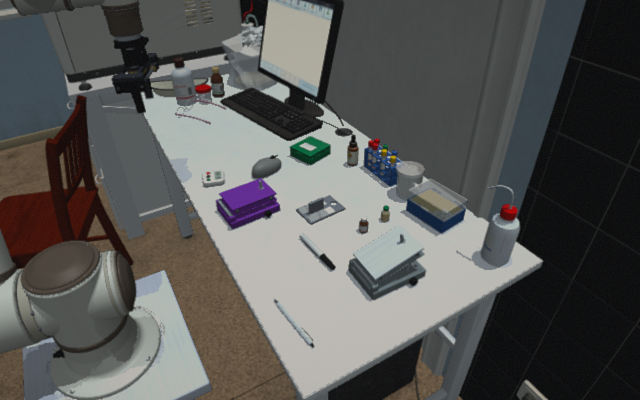

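View pics/top0.png

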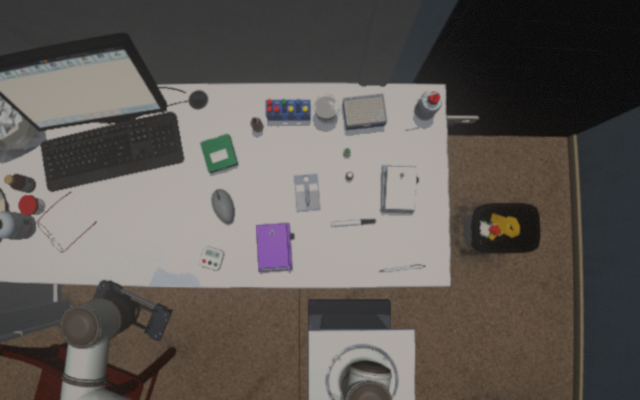

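The carrier is at side (321,208) and top (307,192). The grey stage with its post is at side (388,262) and top (400,188). The purple one, at side (248,203) and top (274,247), is the look-alike, so I'll leave it alone. Next I'll enlarge crops to confirm.

```bash
cat > h.py <<'E'
import numpy as np, cv2
from station import sense, optics, ticket, r
class Cam:
    def __init__(s,n):
        c=optics.capture(n); s.img=c["image"]; f=200/np.tan(np.radians(c["fov_y"])/2)
        s.K=np.array([[f,0,c["cx"]],[0,f,c["cy"]],[0,0,1.]]); s.d=np.array([c["k1"],0,0,0,0.])
        s.rv=c["rvec"]; s.R=cv2.Rodrigues(c["rvec"])[0]; s.t=c["tvec"]; s.C=-s.R.T@s.t
    def ray(s,p):
        u=cv2.undistortPoints(np.array(p,float).reshape(-1,1,2),s.K,s.d)[:,0]
        d=np.c_[u,np.ones(len(u))]@s.R; return d/np.linalg.norm(d,axis=1)[:,None]
    def plane(s,p,z):
        d=s.ray(p); return s.C+d*((z-s.C[2])/d[:,2])[:,None]
    def proj(s,P):
        return cv2.projectPoints(np.array(P,float).reshape(-1,1,3),s.rv,s.t,s.K,s.d)[0][:,0]
    def crop(s,name,x0,y0,x1,y1,k):
        cv2.imwrite(name,cv2.resize(s.img[y0:y1,x0:x1,::-1],None,fx=k,fy=k,interpolation=cv2.INTER_CUBIC))
def tri(c1,p1,c2,p2):
    A=[];b=[];
    for c,p in((c1,p1),(c2,p2)):
        d=c.ray(p)[0]; M=np.eye(3)-np.outer(d,d); A.append(M); b.append(M@c.C)
    X=np.linalg.lstsq(np.vstack(A),np.hstack(b),rcond=None)[0]
    return X,[np.linalg.norm(np.cross(c.ray(p)[0],X-c.C)) for c,p in((c1,p1),(c2,p2))]
E
python3 - <<'E'
from h import *
s=Cam("side");t=Cam("top")
s.crop("pics/s1.png",335,215,435,305,8)
s.crop("pics/s2.png",285,185,355,235,10)
t.crop("pics/t1.png",375,155,435,220,9)
t.crop("pics/t2.png",285,165,335,220,10)
E
```

```text
(no output)
```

View pics/s1.png

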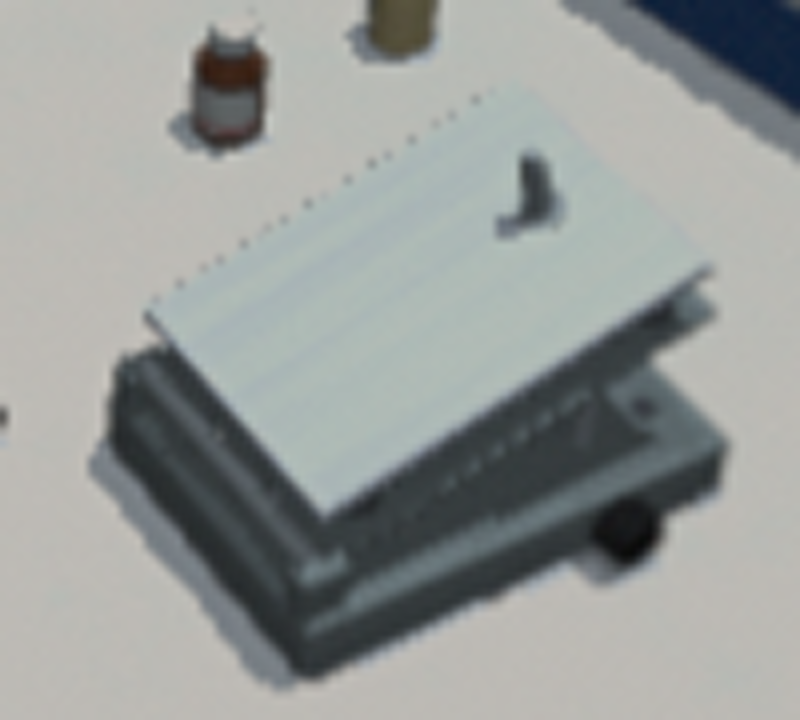

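View pics/s2.png

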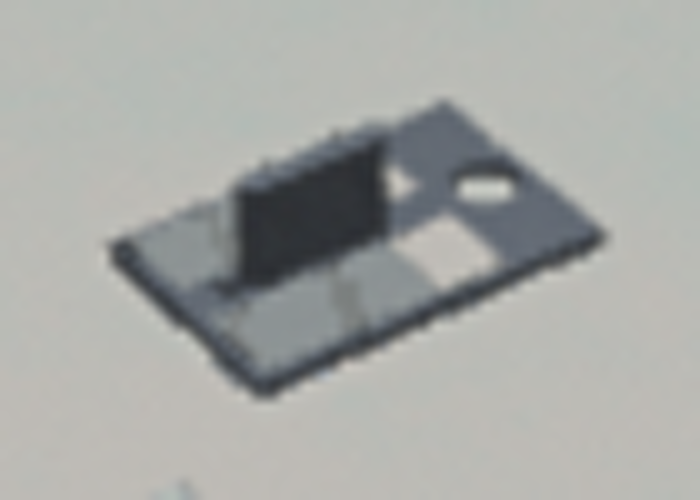

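View pics/t1.png

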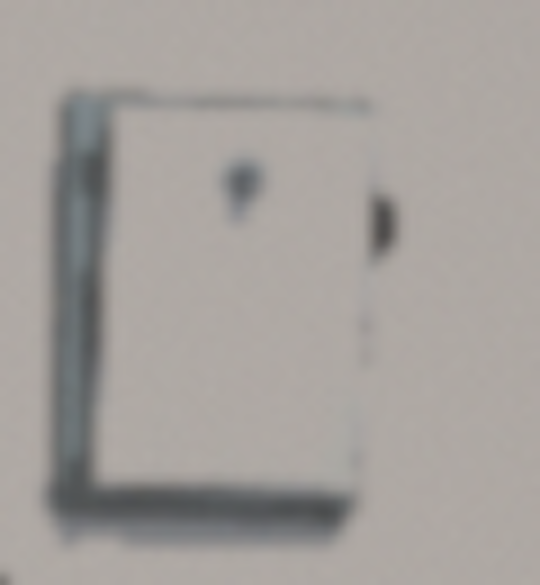

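View pics/t2.png

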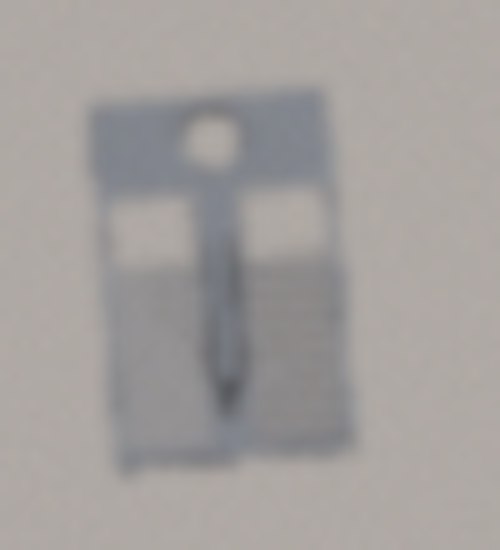

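```bash
cat > m.py <<'E'
from h import *
s=Cam("side");t=Cam("top")
def px(p,k,x0,y0): return (np.array(p,float)+.5)/k-.5+[x0,y0]
cs=px([(112,243),(262,385),(605,235),(445,100)],10,285,185)
ct=px([(120,472),(352,450),(325,90),(90,103)],10,285,165)
# order: low-left(-x,+y), low-right, up-right, up-left
for n,P in(("side",s.plane(cs,.005)),("top",t.plane(ct,.005))):
    P=P[:,:2]; print(n,P.round(4).tolist(),"c",P.mean(0).round(4))
    u=(P[2]+P[3]-P[0]-P[1])/2; v=(P[0]+P[3]-P[1]-P[2])/2
    print(" len",np.linalg.norm(u),np.linalg.norm(v),"yaw",np.degrees(np.arctan2(u[1],u[0])),np.degrees(np.arctan2(-v[0],v[1])))
print("hole",s.plane(px([(487,186)],10,285,185),.003),t.plane(px([(212,138)],10,285,165),.0025))
fs=s.plane(px([(240,188),(380,140),],10,285,185),.038); print("fin top side",fs)
fs=px([(150,313),(325,515),(712,265),(512,85)],8,335,215)
ft=px([(95,487),(354,495),(370,103),(108,92)],9,375,155)
F=[]
for a,b in zip(fs,ft):
    X,e=tri(s,a,t,b); F.append(X); print("face",X.round(4),np.round(e,4))
F=np.array(F)
u=(F[2]+F[3]-F[0]-F[1])/2; v=(F[0]+F[3]-F[1]-F[2])/2
print(np.linalg.norm(u),np.linalg.norm(v),"tilt",np.degrees(np.arctan2(u[2],np.hypot(*u[:2]))),"yaw",np.degrees(np.arctan2(u[1],u[0])),np.degrees(np.arctan2(-v[0],v[1])))
c=F.mean(0); print("centre",c, "seat",c+u/np.linalg.norm(u)*.039)
print("tip",tri(s,px([(530,157)],8,335,215),t,px([(243,172)],9,375,155)))
print("base",tri(s,px([(541,220)],8,335,215),t,px([(240,185)],9,375,155)))
E
python3 m.py
```

```text
side [[0.5057, 0.1925], [0.5112, 0.1209], [0.619, 0.128], [0.6143, 0.202]] c [0.5625 0.1608]
 len 0.10851016356908791 0.072999511771128 yaw 4.39020059546338 4.003882253959195
top [[0.5044, 0.1948], [0.511, 0.125], [0.6204, 0.1332], [0.6164, 0.2044]] c [0.563  0.1644]
 len 0.11103773177891835 0.07067409949094333 yaw 4.614947007246594 4.304083774050228
hole [[0.60494202 0.16469592 0.003     ]] [[0.60602268 0.16749771 0.0025    ]]
fin top side [[0.52608558 0.15737838 0.038     ]
 [0.56716536 0.15662939 0.038     ]]
face [ 0.5113 -0.0667  0.0526] [0.0015 0.0015]
face [ 0.5082 -0.1512  0.0536] [0.0012 0.0012]
face [ 0.6316 -0.1529  0.081 ] [0.0001 0.0001]
face [ 0.6342 -0.0676  0.0803] [0.001 0.001]
0.12616299428962618 0.08492529288863829 tilt 12.59811668390265 yaw -0.6181065157544953 -1.9285463856735252
centre [ 0.57131728 -0.10958993  0.0668985 ] seat [ 0.6093761  -0.11000053  0.07540483]
tip (array([ 0.60585359, -0.10805527,  0.09688359]), [np.float64(0.0009942219706991597), np.float64(0.0009942219706992014)])
base (array([ 0.60654335, -0.11167454,  0.07647419]), [np.float64(0.0012124551335420868), np.float64(0.0012124551335428832)])
```

```bash
cat >> m.py <<'E'
print('--- fit')
from scipy.optimize import least_squares
from scipy.spatial.transform import Rotation as Ro
L=np.array([(-.062,.043,0),(-.062,-.043,0),(.062,-.043,0),(.062,.043,0)])
def pts(q): 
    Rm=(Ro.from_euler('z',q[3])*Ro.from_euler('y',-q[4])).as_matrix(); return q[:3]+L@Rm.T
for w in((1,1),(1,0)):
    f=lambda q: np.r_[w[0]*(s.proj(pts(q))+q[5:7]-fs).ravel(), w[1]*(t.proj(pts(q))+q[7:9]-ft).ravel(), q[5:9]*.7]
    o=least_squares(f,[.57,-.11,.067,0,.2,0,0,0,0]); q=o.x
    J=np.linalg.pinv(o.jac.T@o.jac)
    print(w,q[:3].round(4),np.degrees(q[3:5]).round(2),q[5:].round(2),"res",o.fun[:16].round(2),"sd tilt/px",np.degrees(np.sqrt(J[4,4])).round(2))
    print("seat",q[:3]+.039*np.array([np.cos(q[4])*np.cos(q[3]),np.cos(q[4])*np.sin(q[3]),np.sin(q[4])]))
E
python3 m.py | sed -n '/fit/,$p'
python3 - <<'E'
from h import *
ims=[Cam("side") for _ in range(4)]
a=np.mean([c.img.astype(float) for c in ims],0)
ims[0].img=a.clip(0,255).astype(np.uint8)
im=ims[0].img[220:305,340:430,::-1]
im=cv2.resize(im,None,fx=8,fy=7,interpolation=cv2.INTER_CUBIC)[:, :]
im=cv2.resize(ims[0].img[222:292,347:427,::-1],None,fx=10,fy=8.5,interpolation=cv2.INTER_CUBIC)
g=cv2.normalize(im.astype(float),None,0,255,cv2.NORM_MINMAX).astype(np.uint8)
cv2.imwrite("pics/s3.png",g)
tt=[Cam("top") for _ in range(4)]
a=np.mean([c.img.astype(float) for c in tt],0)[160:215,375:425,::-1]
a=((a-60)/(190-60)).clip(0,1)**2*255
cv2.imwrite("pics/t3.png",cv2.resize(a.astype(np.uint8),None,fx=10.,fy=10.,interpolation=cv2.INTER_CUBIC))
E
```

```text
--- fit
(1, 1) [ 0.5715 -0.1093  0.067 ] [-1.22 13.54] [0.14 0.11 0.03 0.18] res [-0.66 -0.33  0.32  0.14  0.18  0.27  0.09 -0.14 -0.29 -0.57  0.09 -0.86
  0.28  0.43 -0.1   0.91] sd tilt/px 1.66
seat [ 0.6093976  -0.11012439  0.07609215]
(1, 0) [ 0.5769 -0.1037  0.0594] [-1.73 14.82] [0.01 0.04 0.   0.  ] res [-0.15 -0.14  0.25  0.12 -0.28  0.15  0.17 -0.15 -0.   -0.   -0.   -0.
 -0.   -0.   -0.   -0.  ] sd tilt/px 2.38
seat [ 0.61457354 -0.10486879  0.06939873]
```

View pics/s3.png

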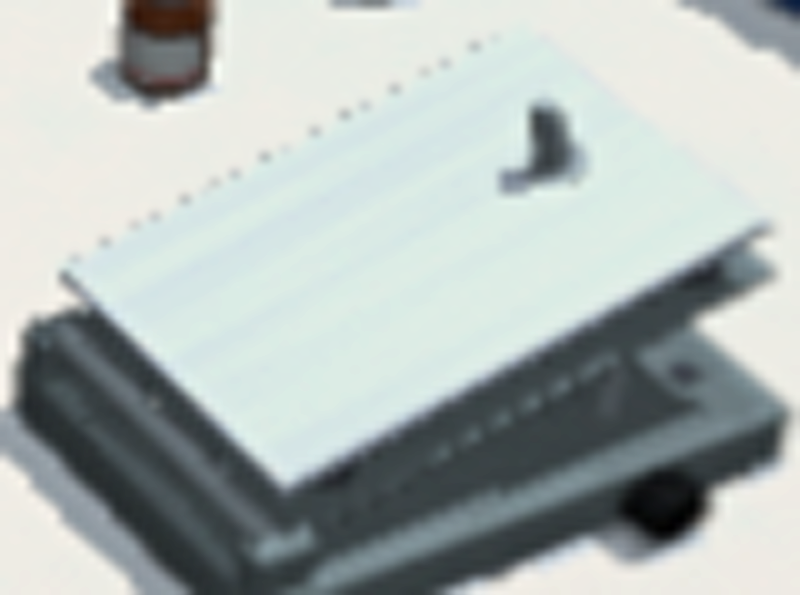

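View pics/t3.png

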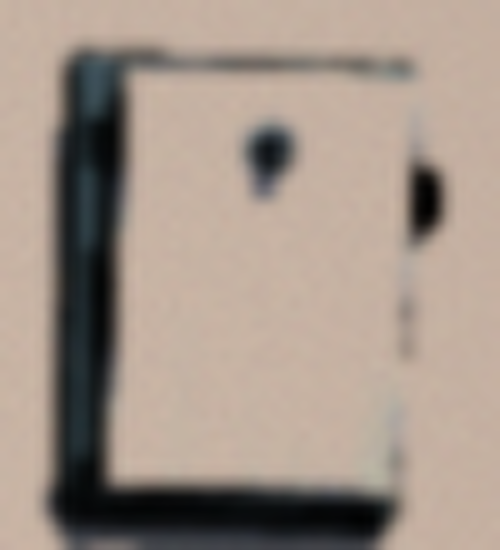

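```bash
cat > m2.py <<'E'
from h import *
s=Cam("side");t=Cam("top")
def px(p,k,x0,y0): return (np.array(p,float)+.5)/k-.5+[x0,y0]
P3=lambda p:(np.array(p,float)+.5)/[10,8.5]-.5+[347,222]
fs1=px([(150,313),(325,515),(712,265),(512,85)],8,335,215)
fs2=P3([(62,270),(288,488),(768,225),(528,28)])
print(fs1.round(1).tolist(),fs2.round(1).tolist())
ft=px([(105,487),(390,497),(412,67),(122,55)],10,375,160)
def ang(e): d=e[1]-e[0]; return d
for fs in(fs1,fs2):
    # yaw from level edges (front, upper)
    for n,c,f in(("s",s,fs),("t",t,ft)):
        for a,b,z in((0,1,.052),(3,2,.081)):
            P=c.plane(f[[a,b]],z); d=P[0]-P[1]; print(n,"edge",np.linalg.norm(d).round(4),"yaw",np.degrees(np.arctan2(-d[0],d[1])).round(2))
    for yaw in(-2.,-1.2,-.5,0.):
        n=np.array([-np.sin(np.radians(yaw)),np.cos(np.radians(yaw)),0])
        for c0,ab in((np.array([.571,-.153,.067]),(1,2)),(np.array([.571,-.067,.067]),(0,3))):
            d=s.ray(fs[list(ab)]); X=s.C+d*(((c0-s.C)@n)/(d@n))[:,None]; e=X[1]-X[0]
            print(yaw,"tilt",np.degrees(np.arctan2(e[2],np.hypot(e[0],e[1]))).round(2),"len",np.linalg.norm(e).round(4))
# foot
fb=s.plane(px([(107,452),(308,678),(727,492)],8,335,215),0.); print("foot bottom side",fb.round(4))
for a,b in((0,1),(1,2)):
    d=fb[b]-fb[a]; print(np.linalg.norm(d),np.degrees(np.arctan2(d[1],d[0])))
fl=t.plane(px([(55,500),(72,52)],10,375,160),.022); d=fl[1]-fl[0]; print("top foot left",np.linalg.norm(d),np.degrees(np.arctan2(d[1],d[0])),fl)
d=t.plane(ft,[.052]*1+[.052]+[.081]*2) if 0 else np.array([t.plane(ft[i:i+1],z)[0] for i,z in enumerate((.052,.052,.081,.081))])
for a,b in((0,3),(1,2)):
    e=d[b]-d[a]; print("top long",np.hypot(e[0],e[1]),np.degrees(np.arctan2(e[1],e[0])))
E
python3 m2.py
```

```text
[[353.3, 253.7], [375.2, 278.9], [423.6, 247.7], [398.6, 225.2]] [[352.8, 253.3], [375.4, 279.0], [423.4, 248.0], [399.4, 224.9]]
s edge 0.0838 yaw -1.93
s edge 0.0849 yaw -0.76
t edge 0.0841 yaw -2.05
t edge 0.0846 yaw -2.16
-2.0 tilt 14.76 len 0.1232
-2.0 tilt 15.42 len 0.1216
-1.2 tilt 13.58 len 0.1241
-1.2 tilt 14.42 len 0.1224
-0.5 tilt 12.53 len 0.1251
-0.5 tilt 13.53 len 0.1231
0.0 tilt 11.78 len 0.1258
0.0 tilt 12.9 len 0.1237
s edge 0.0856 yaw -1.46
s edge 0.0856 yaw -2.98
t edge 0.0841 yaw -2.05
t edge 0.0846 yaw -2.16
-2.0 tilt 14.66 len 0.1223
-2.0 tilt 14.22 len 0.1247
-1.2 tilt 13.47 len 0.1232
-1.2 tilt 13.22 len 0.1256
-0.5 tilt 12.43 len 0.1241
-0.5 tilt 12.34 len 0.1264
0.0 tilt 11.67 len 0.1248
0.0 tilt 11.7 len 0.127
foot bottom side [[ 0.5035 -0.0628  0.    ]
 [ 0.5042 -0.1573  0.    ]
 [ 0.6413 -0.1643  0.    ]]
0.0945243638650446 -89.59820305532594
0.13733128218091695 -2.9518400717364877
top foot left 0.13534172012391574 -2.872558722071699 [[ 0.50966814 -0.05476683  0.022     ]
 [ 0.6448398  -0.06154942  0.022     ]]
top long 0.12291328660241868 -1.2947811054515768
top long 0.12274980441423528 -1.542803597026687
```

```bash
python3 - <<'E'
from h import *
t=Cam("top");s=Cam("side")
m=cv2.inRange(cv2.cvtColor(t.img,cv2.COLOR_RGB2HSV),(125,60,30),(165,255,255)); y,x=np.nonzero(m); print(x.min(),x.max(),y.min(),y.max())
print(t.plane([(x.min(),y.min()),(x.max(),y.min()),(x.max(),y.max()),(295,237)],.085).round(3))
m=cv2.inRange(cv2.cvtColor(s.img,cv2.COLOR_RGB2HSV),(125,60,30),(165,255,255)); c=max(cv2.findContours(m,0,2)[0],key=cv2.contourArea); print(c[:,0][[c[:,0,0].argmax(),c[:,0,1].argmin()]])
print(s.plane([c[:,0][c[:,0,0].argmax()].tolist(),c[:,0][c[:,0,1].argmin()].tolist()],.08).round(3))
# vials, marker
print(t.plane([(347,152),(349,176)],.04).round(3), t.plane([(331,223),(375,221)],.01).round(3))
p=sense(); print(p["tcp_pos"],p["time_s"])
yaw=4.35; c,sn=np.cos(np.radians(yaw)),np.sin(np.radians(yaw))
g=np.array([.5628,.1625])-.014*np.array([c,sn]); print("grip",g, (g-p["tcp_pos"][:2])*100)
x=p["ee_rot"][:,0]; print("turn",np.radians(yaw-90)-np.arctan2(x[1],x[0]))
E
```

```text
256 291 101 271
[[0.823 0.312 0.085]
 [0.823 0.209 0.085]
 [0.331 0.206 0.085]
 [0.427 0.195 0.085]]
[[279 209]
 [259 178]]
[[0.43  0.125 0.08 ]
 [0.443 0.271 0.08 ]]
[[0.68  0.044 0.04 ]
 [0.608 0.038 0.04 ]] [[ 0.47   0.091  0.01 ]
 [ 0.476 -0.041  0.01 ]]
[0.24729609 0.57396776 0.21074958] 1.0
grip [0.54884033 0.16143812] [ 30.15442346 -41.25296484]
turn 0.4827631977024447
```

Emit:
carry_out --steps '[[[2.5,-3.5,0,0,0,0.04],[5,-7,0,0,0,0.08],[7.5,-10.5,0,0,0,0.13],[10,-14,0,0,0,0.17],[13,-18,0,0,0,0.21],[16,-22,0,0,0,0.26],[19,-26,0,0,0,0.3],[22,-30,0,0,0,0.35],[25,-34,0,0,0,0.4],[28,-38,0,0,0,0.44],[30.2,-41.3,-2,0,0,0.483],[30.2,-41.3,-6,0,0,0.483],[30.2,-41.3,-8,0,0,0.483],[30.2,-41.3,-8,0,0,0.483],[30.2,-41.3,-8,0,0,0.483]]]' --fingers 90

```text
time_s: 2.88
tcp_pos: [0.5501, 0.1614, 0.1319]
ee_rot: [[0.077, 0.002, 0.997], [-0.997, 0.001, 0.077], [-0.001, -1.0, 0.002]]
wrist_force: [-0.2, 1.3, -0.2]
gripper_width: 0.645
```

```bash
python3 - <<'E'
from h import *
t=Cam("top");s=Cam("side")
s.crop("pics/s4.png",270,130,370,240,5); t.crop("pics/t4.png",270,150,350,230,6)
p=sense(); print(p["tcp_pos"])
tip=p["tcp_pos"]+p["ee_rot"][:,1]*.014
print(s.proj([p["tcp_pos"],tip]))
E
```

```text
[0.5500538  0.16160376 0.13223267]
[[315.13033091 168.80313815]
 [315.2541949  173.57994419]]
```

View pics/s4.png

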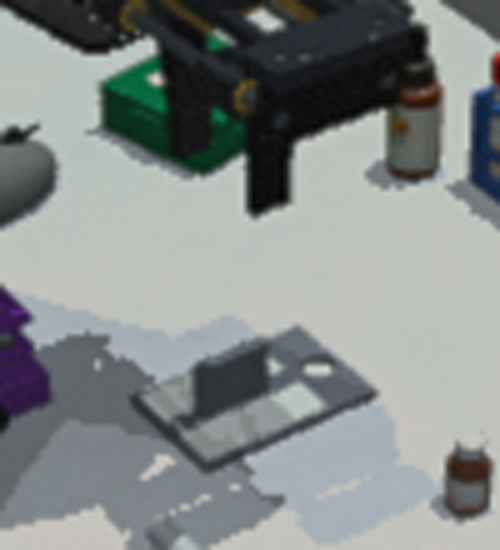

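View pics/t4.png

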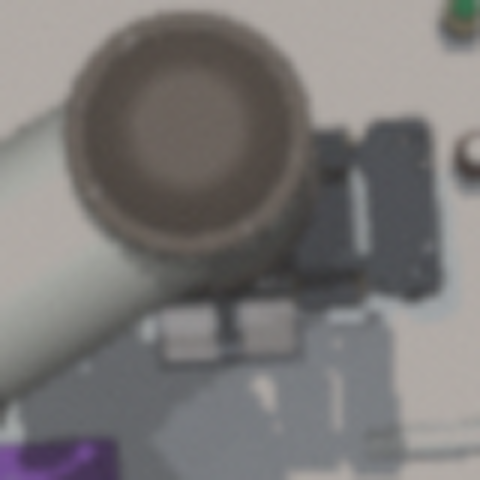

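Emit:
carry_out --steps '[[[0,0,-3,0,0,0],[0,0,-6,0,0,0],[0,0,-8.5,0,0,0],[0,0,-9.8,0,0,0],[0,0,-10.6,0,0,0],[0,0,-10.6,0,0,0],[0,0,-10.6,0,0,0]]]'

```text
time_s: 3.85
tcp_pos: [0.5499, 0.1614, 0.0257]
ee_rot: [[0.076, 0.002, 0.997], [-0.997, 0.001, 0.076], [-0.001, -1.0, 0.002]]
wrist_force: [-0.2, -0.7, 1.3]
gripper_width: 0.646
```

Emit:
carry_out --steps '[[[0,0,0,0,0,0],[0,0,0,0,0,0],[0,0,0,0,0,0],[0,0,0,0,0,0],[0,0,0,0,0,0],[0,0,0,0,0,0]]]' --fingers 255

```text
time_s: 4.6
tcp_pos: [0.5493, 0.1611, 0.0247]
ee_rot: [[0.076, 0.0, 0.997], [-0.997, 0.0, 0.076], [-0.0, -1.0, 0.0]]
wrist_force: [0.1, 0.3, -0.4]
gripper_width: 0.072
```

Emit:
carry_out --steps '[[[0,0,0.5,0,0,0],[0,0,1.5,0,0,0],[0,0,3.5,0,0,0],[0,0,6,0,0,0],[0,0,9,0,0,0],[0,0,12,0,0,0],[0,0,14,0,0,0],[0,0,14,0,0,0],[0,0,14,0,0,0]]]'

```text
time_s: 5.72
tcp_pos: [0.5485, 0.1607, 0.164]
ee_rot: [[0.076, -0.002, 0.997], [-0.997, -0.0, 0.076], [0.0, -1.0, -0.002]]
wrist_force: [0.4, -0.4, -1.2]
gripper_width: 0.073
```

```bash
python3 - <<'E'
from h import *
t=Cam("top");s=Cam("side")
s.crop("pics/s5.png",270,100,370,220,5); t.crop("pics/t5.png",270,150,350,230,6)
p=sense(); print(p["tcp_pos"],p["wrist_force"],p["moment"],p["gripper_width"])
E
```

```text
[0.54846841 0.16059376 0.16348853] [-0.69083934  0.81952376 -1.55225306] [-0.01187994 -0.03410047  0.02128096] 0.06798628804505268
```

View pics/s5.png

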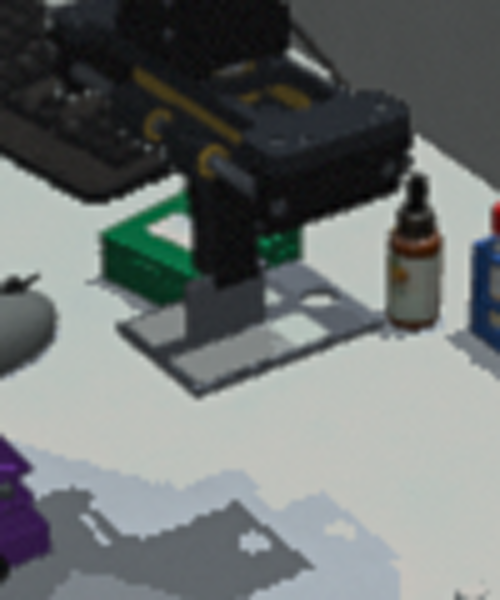

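```bash
cat > tgt.py <<'E'
from h import *
from scipy.spatial.transform import Rotation as Ro
def target(h,seat=(.6093,-.1101,.0759),yaw=-2.,tilt=14.3,dx=0.):
    # commanded tcp when hole underside is h above seat
    R=(Ro.from_euler('z',yaw,degrees=True)*Ro.from_euler('y',-tilt,degrees=True)).as_matrix()
    return np.array(seat)+R[:,2]*(h+.0247)-R[:,0]*(.056+dx), R
if __name__=="__main__":
    cmd=np.array([.249+.300,.574-.413,.211-.08-.106+.14])
    p=sense(); E=p["ee_rot"]; Rc=np.c_[E[:,2],-E[:,0],-E[:,1]] # carrier axes
    for h in(.06,.035):
        T,R=target(h); print(h,T,"shift cm",((T-p["tcp_pos"])*100).round(2),"rv",Ro.from_matrix(R@Rc.T).as_rotvec().round(4))
E
python3 tgt.py
```

```text
0.06 [ 0.5341601  -0.10747606  0.14414369] shift cm [ -1.43 -26.81  -1.93] rv [ 0.0061 -0.2521 -0.1102]
0.035 [ 0.54033132 -0.10769156  0.11991829] shift cm [ -0.81 -26.83  -4.36] rv [ 0.0061 -0.2521 -0.1102]
```

Emit:
carry_out --steps '[[[0,-2.5,0.5,0,-0.03,-0.01],[-0.2,-5,0.5,0,-0.06,-0.03],[-0.4,-8,0.5,0,-0.1,-0.04],[-0.6,-11,0.5,0.002,-0.13,-0.06],[-0.8,-14,0.5,0.003,-0.16,-0.07],[-1,-17,0.5,0.004,-0.19,-0.085],[-1.2,-20,0.5,0.005,-0.22,-0.1],[-1.3,-23,0.3,0.006,-0.252,-0.11],[-1.3,-25.5,0,0.006,-0.252,-0.11],[-1.3,-26.8,-1,0.006,-0.252,-0.11],[-1.2,-26.8,-2.5,0.006,-0.252,-0.11],[-1.2,-26.8,-2.9,0.006,-0.252,-0.11],[-1.2,-26.8,-2.9,0.006,-0.252,-0.11],[-1.2,-26.8,-2.9,0.006,-0.252,-0.11]]]'

```text
time_s: 7.58
tcp_pos: [0.5377, -0.1067, 0.1361]
ee_rot: [[-0.034, 0.25, 0.968], [-0.999, -0.008, -0.033], [-0.001, -0.968, 0.25]]
wrist_force: [-0.3, 0.5, -1.1]
gripper_width: 0.072
```

```bash
python3 - <<'E'
from h import *
t=Cam("top");s=Cam("side")
s.crop("pics/s6.png",330,170,440,300,5.5) if 0 else s.crop("pics/s6.png",335,190,435,290,6); t.crop("pics/t6.png",370,140,440,220,7)
p=sense(); print(p["tcp_pos"],p["wrist_force"],p["moment"],p["gripper_width"]); print(p["ee_rot"])
E
```

```text
[ 0.53763996 -0.10675969  0.13629909] [-0.46196428  0.64252252 -1.19707631] [-0.02711955  0.6002584   0.01250324] 0.0705729107168104
[[-3.38079306e-02  2.50208739e-01  9.67601473e-01]
 [-9.99428005e-01 -7.66059600e-03 -3.29390203e-02]
 [-8.29226775e-04 -9.68161609e-01  2.50324610e-01]]
```

View pics/s6.png

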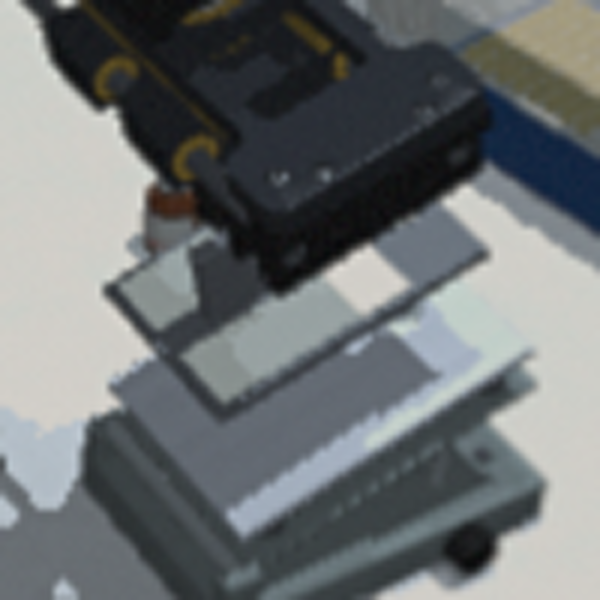

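View pics/t6.png

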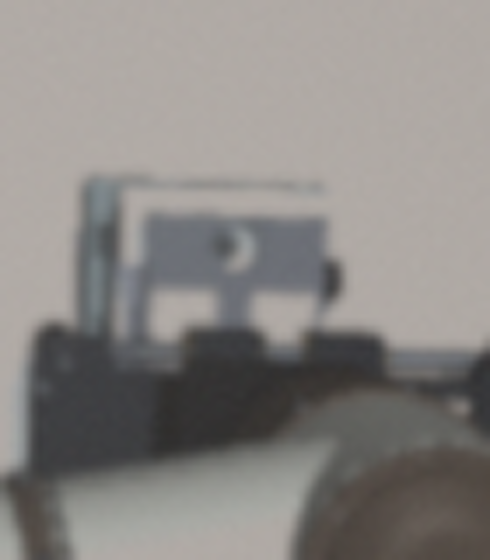

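```bash
cat > m3.py <<'E'
from h import *
from scipy.spatial.transform import Rotation as Ro
s=Cam("side");t=Cam("top")
def px(p,k,x0,y0): return (np.array(p,float)+.5)/k-.5+[x0,y0]
p=sense();E=p["ee_rot"];Rc=np.c_[E[:,2],-E[:,0],-E[:,1]];T=p["tcp_pos"]
print("tool yaw/tilt",np.degrees(np.arctan2(Rc[1,0],Rc[0,0])),np.degrees(np.arcsin(Rc[2,0])))
c=lambda x,y,z: T+Rc@(np.array([x,y,z])-[-.014,0,.0247])
hole=c(.042,0,.0); print("hole pred",hole)
print("top proj hole under/top",t.proj([hole,c(.042,0,.005)]), "seen",px([(235,248)],7,370,140))
print("hole seen top at z:",t.plane(px([(235,248)],7,370,140),hole[2]+.0025), "pred mid",c(.042,0,.0025))
seat=np.array([.6093,-.1101,.0759]);tip=seat+.023*Rc[:,2]
print("tip proj",t.proj([seat,tip]),"seen dark",px([(222,245)],7,370,140))
cor=[c(-.055,-.036,.005),c(.055,-.036,.005),c(-.055,.036,.005)]
print("side carrier corners pred",s.proj(cor).round(1).tolist(),"seen",px([(226,405),(490,252),(108,288)],6,335,190).round(1).tolist())
def tilt(pp,yaw,c0):
    n=np.array([-np.sin(np.radians(yaw)),np.cos(np.radians(yaw)),0]);d=s.ray(pp); X=s.C+d*(((c0-s.C)@n)/(d@n))[:,None]; e=X[1]-X[0]
    return np.degrees(np.arctan2(e[2],np.hypot(e[0],e[1]))),np.linalg.norm(e)
print("carrier tilt seen",tilt(px([(226,405),(490,252)],6,335,190),-2.,c(0,-.036,.005)))
print("face tilt seen",tilt(px([(241,536),(535,350)],6,335,190),-2.,np.array([.571,-.153,.067])))
E
python3 m3.py
python3 - <<'E'
from h import *
s=Cam("side")
s.crop("pics/s7.png",345,205,430,285,9)
E
```

```text
tool yaw/tilt -1.9592941032658 14.48279009040278
hole pred [ 0.59785849 -0.10886132  0.12627919]
top proj hole under/top [[403.41033893 175.24946944]
 [403.69455516 175.44350187]] seen [[403.14285714 175.        ]]
hole seen top at z: [[ 0.59819382 -0.10769482  0.12877919]] pred mid [ 0.59723356 -0.10884211  0.12869975]
tip proj [[400.86583757 173.84594668]
 [402.10093259 174.69421269]] seen dark [[401.28571429 174.57142857]]
side carrier corners pred [[370.7, 258.4], [415.7, 230.2], [351.3, 236.9]] seen [[372.2, 257.1], [416.2, 231.6], [352.6, 237.6]]
carrier tilt seen (np.float64(11.311164383281174), np.float64(0.10711152578754496))
face tilt seen (np.float64(13.832610651469158), np.float64(0.12452205613461227))
```

View pics/s7.png

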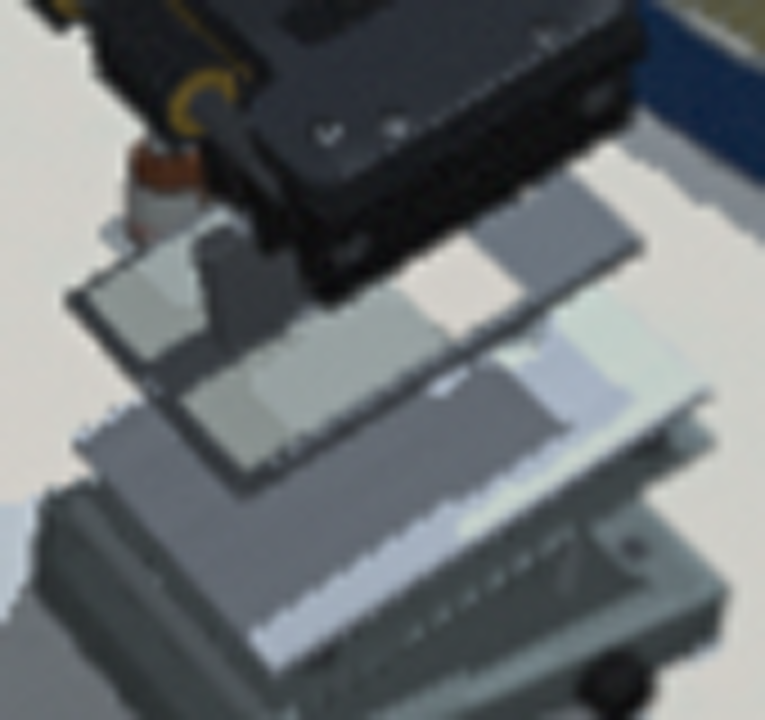

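```bash
cat > m4.py <<'E'
from h import *
s=Cam("side")
def px(p,k,x0,y0): return (np.array(p,float)+.5)/k-.5+[x0,y0]
# s5 pose
E=np.array([[0.076,-.002,.997],[-.997,0,.076],[0,-1,-.002]]);T=np.array([.5485,.1606,.1636])
Rc=np.c_[E[:,2],-E[:,0],-E[:,1]]
c=lambda x,y,z: T+Rc@(np.array([x,y,z])-[-.014,0,.0247])
print("s5 pred bottom near,right, left",s.proj([c(-.055,-.036,0),c(.055,-.036,0),c(-.055,.036,.005)]).round(1).tolist(),"seen",px([(197,397),(383,325),(117,326)],5,270,100).round(1).tolist())
# subpixel line fit of near bottom edge now
p=sense();E=p["ee_rot"];Rc=np.c_[E[:,2],-E[:,0],-E[:,1]];T=p["tcp_pos"]
n=Rc[:,1]
def cast(pp,c0):
    d=s.ray(pp); X=s.C+d*(((c0-s.C)@n)/(d@n))[:,None]; return (X-T)@Rc
print("now carrier edge in tool-carrier frame rel TCP (side plane y=-.036)")
print(" top",cast(px([(250,470),(645,240)],9,345,205),c(0,-.036,0)).round(4))
c=lambda x,y,z: T+Rc@(np.array([x,y,z])-[-.014,0,.0247])
print(" top",cast(px([(250,470),(645,240)],9,345,205),c(0,-.036,0)).round(4))
print(" bot",cast(px([(245,495),(645,250)],9,345,205),c(0,-.036,0)).round(4))
E
python3 m4.py
```

```text
s5 pred bottom near,right, left [[308.8, 179.0], [346.1, 164.5], [292.6, 163.9]] seen [[309.0, 179.0], [346.2, 164.6], [293.0, 164.8]]
now carrier edge in tool-carrier frame rel TCP (side plane y=-.036)
 top [[-0.0367 -0.036  -0.0177]
 [ 0.0699 -0.036  -0.0233]]
 top [[-0.0367 -0.036  -0.0177]
 [ 0.0699 -0.036  -0.0233]]
 bot [[-0.0393 -0.036  -0.0245]
 [ 0.0696 -0.036  -0.0265]]
```

```bash
cat > edge.py <<'E'
from h import *
from scipy.ndimage import map_coordinates, gaussian_filter1d
def edgeline(g,a,b,sign,w=3.,trim=.08):
    """a,b approx ends; sign: +1 if brightness rises along n=(dy,-dx)... returns refined end pts"""
    a=np.array(a,float);b=np.array(b,float);d=(b-a)/np.linalg.norm(b-a);n=np.array([-d[1],d[0]])
    o=np.arange(-w,w+.01,.1);P=[]
    for f in np.linspace(trim,1-trim,60):
        q=a+f*(b-a)+o[:,None]*n
        v=gaussian_filter1d(map_coordinates(g,[q[:,1],q[:,0]],order=3),4); gr=np.gradient(v)*sign
        i=gr[3:-3].argmax()+3
        if gr[i]>1: P.append(q[i])
    P=np.array(P,np.float32)
    vx,vy,x,y=cv2.fitLine(P,cv2.DIST_HUBER,0,.01,.01)[:,0]
    r=np.abs((P-[x,y])@[-vy,vx]); k=r<.5
    vx,vy,x,y=cv2.fitLine(P[k],cv2.DIST_HUBER,0,.01,.01)[:,0]
    v=np.array([vx,vy]);m=np.array([x,y])
    return m+v*((a-m)@v),m+v*((b-m)@v),k.sum(),len(P),np.std((P[k]-m)@[-vy,vx])
def cast(s,pp,yaw,c0):
    n=np.array([-np.sin(np.radians(yaw)),np.cos(np.radians(yaw)),0]);d=s.ray(pp); X=s.C+d*(((np.array(c0)-s.C)@n)/(d@n))[:,None]; e=X[1]-X[0]
    return np.degrees(np.arctan2(e[2],np.hypot(e[0],e[1]))),X
E
python3 - <<'E'
from edge import *
cs=[Cam("side") for _ in range(4)];s=cs[0]
g=np.mean([cv2.cvtColor(c.img,cv2.COLOR_RGB2GRAY).astype(float) for c in cs],0)
def px(p,k,x0,y0): return (np.array(p,float)+.5)/k-.5+[x0,y0]
for nm,ab,c0,sg in (("face right",[(275,670),(710,390)],[.571,-.153,.067],-1),
  ("car near top",[(250,470),(645,240)],[.55,-.145,.12],-1),
  ("car near bot",[(245,495),(560,302)],[.55,-.145,.12],1),
  ("car near bot",[(245,495),(645,250)],[.55,-.145,.12],1)):
    a,b=px(ab,9,345,205); r_=edgeline(g,a,b,sg)
    print(nm,r_[0].round(2),r_[1].round(2),r_[2:], [round(cast(s,r_[:2],y,c0)[0],2) for y in(-2.5,-2,-1.5)])
E
```

```text
face right [375.19 279.12] [423.34 247.73] (np.int64(60), 60, np.float32(0.095124185)) [np.float64(15.9), np.float64(15.17), np.float64(14.43)]
car near top [372.28 256.69] [415.91 230.7 ] (np.int64(51), 60, np.float32(0.21520965)) [np.float64(13.08), np.float64(12.42), np.float64(11.76)]
car near bot [372.17 260.18] [407.01 238.48] (np.int64(57), 60, np.float32(0.14461407)) [np.float64(14.81), np.float64(14.14), np.float64(13.46)]
car near bot [372.19 260.21] [416.32 232.49] (np.int64(58), 60, np.float32(0.14623384)) [np.float64(15.12), np.float64(14.45), np.float64(13.78)]
```

```bash
python3 - <<'E'
from edge import *
cs=[Cam("side") for _ in range(3)];s=cs[0]
g=np.mean([cv2.cvtColor(c.img,cv2.COLOR_RGB2GRAY).astype(float) for c in cs],0)
ct=[Cam("top") for _ in range(3)];t=ct[0]
gt=np.mean([cv2.cvtColor(c.img,cv2.COLOR_RGB2GRAY).astype(float) for c in ct],0)
def px(p,k,x0,y0): return (np.array(p,float)+.5)/k-.5+[x0,y0]
def yaw(c,pp,z):
    P=c.plane(pp,z); d=P[0]-P[1]; return np.degrees(np.arctan2(-d[0],d[1])).round(2)
for nm,c,G,ab,z,sg in (("face front side",s,g,px([(75,445),(275,668)],9,345,205),.05,-1),
  ("car rear bot side",s,g,px([(68,305),(245,495)],9,345,205),.115,1),
  ("face upper top",t,gt,px([(130,180),(322,190)],7,370,140),.081,1),
  ("car upper top",t,gt,px([(146,215),(327,218)],7,370,140),.13,-1)):
    r_=edgeline(G,*ab,sg,w=2.); print(nm,r_[0].round(2),r_[1].round(2),r_[2:],yaw(c,r_[:2],z))
E
```

```text
face front side [352.96 253.94] [374.71 279.12] (np.int64(55), 59, np.float32(0.11834385)) -1.96
car rear bot side [351.63 238.87] [370.85 260.38] (np.int64(60), 60, np.float32(0.09270313)) -2.05
face upper top [388.13 166.65] [415.57 166.87] (np.int64(56), 56, np.float32(0.08566262)) -0.26
car upper top [390.43 170.23] [416.28 170.75] (np.int64(60), 60, np.float32(0.12627697)) -0.96
```

```bash
python3 - <<'E'
from edge import *
from scipy.spatial.transform import Rotation as Ro
s=Cam("side");t=Cam("top")
for tilt in(14.3,15.2):
  R=(Ro.from_euler('z',-1.95,degrees=True)*Ro.from_euler('y',-tilt,degrees=True)).as_matrix()
  seat=np.array([.6093,-.1101,.0759])
  print("post foot/tip side",s.proj([seat,seat+.023*R[:,2]]).round(2).tolist(),"seen (402.2,241.8),(401.5,233.5)")
  mid=seat-R[:,0]*.039
  L=np.array([(-.062,.043,0),(-.062,-.043,0),(.062,-.043,0),(.062,.043,0)])
  print("face side",s.proj(mid+L@R.T).round(2).tolist(),"seen (353.0,253.8),(375.1,279.2),(423.4,247.8),(399,225)")
  print("face top",t.proj(mid+L@R.T).round(2).tolist(),"seen (385.0,208.2),(413.5,209.2),(415.6,166.9),(387.5,166.5)")
p=sense();E=p["ee_rot"];Rc=np.c_[E[:,2],-E[:,0],-E[:,1]];T=p["tcp_pos"]
c=lambda x,y,z: T+Rc@(np.array([x,y,z])-[-.014,0,.0247])
print("car side pred",s.proj([c(-.055,-.036,0),c(.055,-.036,0),c(-.055,.036,0)]).round(2).tolist(),"seen (371.5,260.4)","(416.3,232.5)","(351.6,238.9)")
E
```

```text
post foot/tip side [[402.13, 241.46], [401.07, 234.52]] seen (402.2,241.8),(401.5,233.5)
face side [[352.47, 253.27], [374.83, 279.13], [423.42, 248.0], [398.72, 224.92]] seen (353.0,253.8),(375.1,279.2),(423.4,247.8),(399,225)
face top [[384.3, 207.69], [413.43, 208.66], [416.02, 166.49], [386.53, 165.38]] seen (385.0,208.2),(413.5,209.2),(415.6,166.9),(387.5,166.5)
post foot/tip side [[402.13, 241.46], [400.94, 234.6]] seen (402.2,241.8),(401.5,233.5)
face side [[352.61, 253.72], [374.94, 279.57], [423.41, 247.9], [398.7, 224.81]] seen (353.0,253.8),(375.1,279.2),(423.4,247.8),(399,225)
face top [[384.23, 207.59], [413.33, 208.56], [416.04, 166.51], [386.54, 165.39]] seen (385.0,208.2),(413.5,209.2),(415.6,166.9),(387.5,166.5)
car side pred [[371.03, 260.25], [415.88, 232.09], [351.71, 238.68]] seen (371.5,260.4) (416.3,232.5) (351.6,238.9)
```

```bash
python3 - <<'E'
from tgt import *
p=sense();E=p["ee_rot"];Rc=np.c_[E[:,2],-E[:,0],-E[:,1]]
for h in(.035,.03,.025,.015,.005,0,-.005):
    T,R=target(h,seat=(.6081,-.1106,.0757),yaw=-1.95,tilt=15.2); print(h,((T-p["tcp_pos"])*100).round(2),Ro.from_matrix(R@Rc.T).as_rotvec().round(4))
print(R[:,2],p["time_s"])
E
```

```text
0.035 [ 0.12 -0.12 -1.71] [-0.0012 -0.0133  0.0003]
0.03 [ 0.25 -0.13 -2.19] [-0.0012 -0.0133  0.0003]
0.025 [ 0.38 -0.13 -2.68] [-0.0012 -0.0133  0.0003]
0.015 [ 0.64 -0.14 -3.64] [-0.0012 -0.0133  0.0003]
0.005 [ 0.9  -0.15 -4.61] [-0.0012 -0.0133  0.0003]
0 [ 1.03 -0.15 -5.09] [-0.0012 -0.0133  0.0003]
-0.005 [ 1.17 -0.16 -5.57] [-0.0012 -0.0133  0.0003]
[-0.26203735  0.0089216   0.96501649] 8.475
```

Emit:
carry_out --steps '[[[0.05,-0.05,-0.6,0,-0.007,0],[0.1,-0.1,-1.2,-0.001,-0.013,0],[0.2,-0.13,-1.9,-0.001,-0.013,0],[0.27,-0.13,-2.3,-0.001,-0.013,0],[0.27,-0.13,-2.3,-0.001,-0.013,0],[0.27,-0.13,-2.3,-0.001,-0.013,0]]]'

```text
time_s: 9.22
tcp_pos: [0.5402, -0.1083, 0.1129]
ee_rot: [[-0.034, 0.262, 0.964], [-0.999, -0.009, -0.033], [-0.0, -0.965, 0.262]]
wrist_force: [-0.8, -0.6, -0.4]
gripper_width: 0.07
```

```bash
python3 - <<'E'
from h import *
t=Cam("top");s=Cam("side")
s.crop("pics/s8.png",345,205,430,285,8); t.crop("pics/t8.png",385,160,425,200,14)
p=sense(); print(p["tcp_pos"],p["wrist_force"],p["moment"],p["gripper_width"]); print(p["ee_rot"])
E
```

```text
[ 0.54019147 -0.10827164  0.11303585] [ 0.78374917  0.5086079  -0.00499052] [0.02105165 0.57411212 0.00724096] 0.07389863788426486
[[-3.42037756e-02  2.62314995e-01  9.64375936e-01]
 [-9.99414853e-01 -8.75606451e-03 -3.30648175e-02]
 [-2.29259518e-04 -9.64942576e-01  2.62460992e-01]]
```

View pics/t8.png

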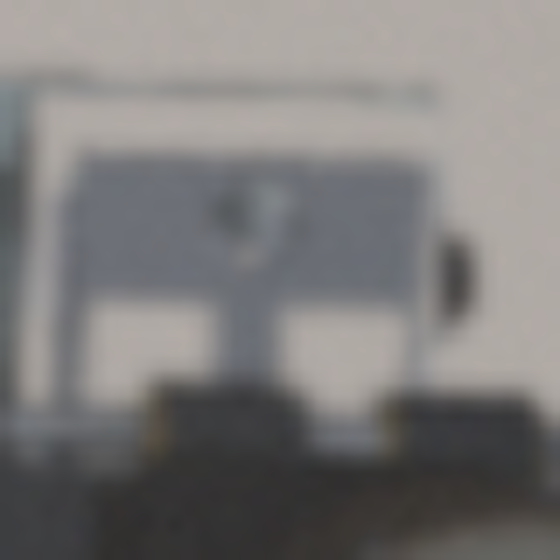

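View pics/s8.png

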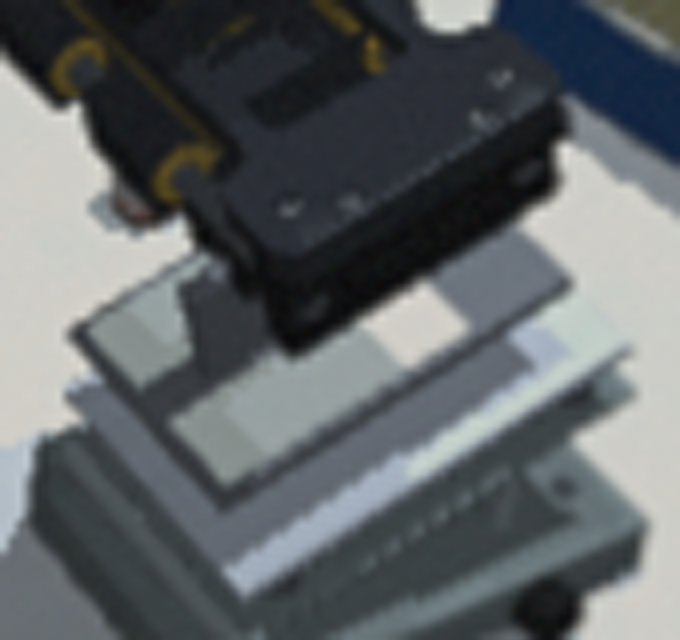

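```bash
python3 - <<'E'
from tgt import *
ct=[Cam("top") for _ in range(5)];t=ct[0]
a=np.mean([c.img.astype(float) for c in ct],0)[165:190,390:420,::-1]
a=((a-60)/(190-60)).clip(0,1)*255
cv2.imwrite("pics/t9.png",cv2.resize(a.astype(np.uint8),None,fx=24,fy=24,interpolation=cv2.INTER_CUBIC))
p=sense();E=p["ee_rot"];Rc=np.c_[E[:,2],-E[:,0],-E[:,1]];T=p["tcp_pos"]
c=lambda x,y,z: T+Rc@(np.array([x,y,z])-[-.014,0,.0247])
seat=np.array([.6081,-.1106,.0757])
print("hole under,top",t.proj([c(.042,0,0),c(.042,0,.005)]),"foot,tip",t.proj([seat,seat+.023*Rc[:,2]]))
print("h",(c(.042,0,0)-seat)@Rc)
k=lambda q:(q-[390,165]+.5)*24-.5
print(k(t.proj([c(.042,0,0),c(.042,0,.005)])),k(t.proj([seat,seat+.023*Rc[:,2]])))
E
```

```text
hole under,top [[402.60467854 175.47519517]
 [402.87886024 175.68869344]] foot,tip [[401.03307498 174.26646815]
 [402.25920952 175.22124276]]
h [ 9.26765519e-06 -4.52405048e-05  2.90566121e-02]
[[314.01228495 262.90468415]
 [320.59264568 268.02864248]] [[276.29379959 233.89523553]
 [305.72102847 256.80982634]]
```

View pics/t9.png

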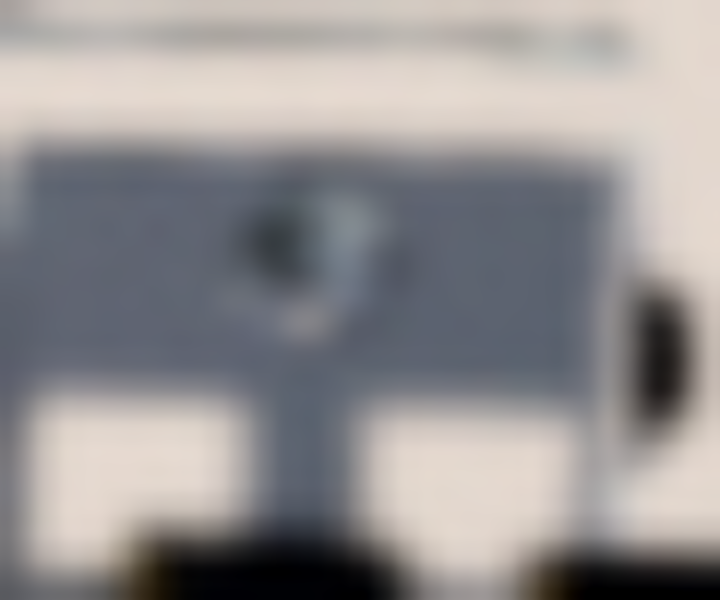

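Emit:
carry_out --steps '[[[0.05,0,-0.19,0,0,0],[0.1,0,-0.39,0,0,0],[0.18,-0.01,-0.68,0,0,0],[0.26,-0.01,-0.97,0,0,0],[0.34,-0.01,-1.25,0,0,0],[0.42,-0.015,-1.54,0,0,0],[0.47,-0.015,-1.74,0,0,0],[0.47,-0.015,-1.74,0,0,0],[0.47,-0.015,-1.74,0,0,0]]]'

```text
time_s: 10.7
tcp_pos: [0.5447, -0.1084, 0.0954]
ee_rot: [[-0.034, 0.262, 0.964], [-0.999, -0.009, -0.033], [-0.0, -0.965, 0.262]]
wrist_force: [0.5, 0.1, -1.2]
gripper_width: 0.072
```

```bash
python3 - <<'E'
from tgt import *
ct=[Cam("top") for _ in range(4)];t=ct[0];s=Cam("side")
a=np.mean([c.img.astype(float) for c in ct],0)[165:190,390:420,::-1]
a=((a-60)/(190-60)).clip(0,1)*255
cv2.imwrite("pics/t10.png",cv2.resize(a.astype(np.uint8),None,fx=24,fy=24,interpolation=cv2.INTER_CUBIC))
s.crop("pics/s10.png",345,205,430,285,8)
p=sense();E=p["ee_rot"];Rc=np.c_[E[:,2],-E[:,0],-E[:,1]];T=p["tcp_pos"]
c=lambda x,y,z: T+Rc@(np.array([x,y,z])-[-.014,0,.0247])
seat=np.array([.6081,-.1106,.0757])
print("h",(c(.042,0,0)-seat)@Rc,p["wrist_force"],p["moment"])
k=lambda q:(q-[390,165]+.5)*24-.5
print(k(t.proj([c(.042,0,0),c(.042,0,.005)])),k(t.proj([seat,seat+.023*Rc[:,2]])))
E
```

```text
h [-5.16657905e-05 -2.63418327e-05  1.09968856e-02] [ 0.45466734  0.68465561 -0.5342209 ] [-0.04887882  0.60017995  0.05233589]
[[290.44185784 245.19036177]
 [296.85839118 250.18469441]] [[276.29379959 233.89523553]
 [305.72689156 256.79941565]]
```

View pics/t10.png

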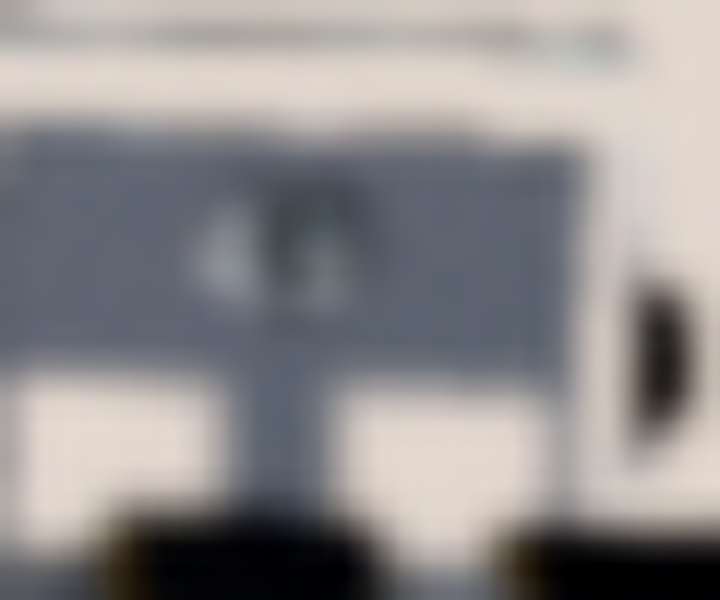

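View pics/s10.png

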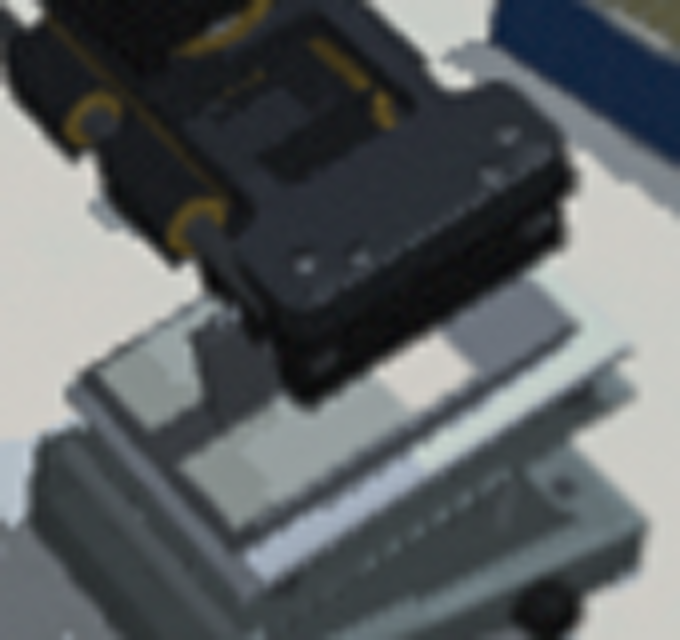

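Emit:
carry_out --steps '[[[0.05,-0.04,-0.2,0,0,0],[0.1,-0.08,-0.4,0,0,0],[0.16,-0.08,-0.6,0,0,0],[0.21,-0.08,-0.77,0,0,0],[0.25,-0.08,-0.92,0,0,0],[0.25,-0.08,-0.92,0,0,0],[0.25,-0.08,-0.92,0,0,0]]]'

```text
time_s: 11.82
tcp_pos: [0.5469, -0.1092, 0.0871]
ee_rot: [[-0.034, 0.262, 0.965], [-0.999, -0.009, -0.033], [0.0, -0.965, 0.262]]
wrist_force: [-6.5, 2.5, 8.5]
gripper_width: 0.075
```

```bash
cat > st.py <<'E'
from tgt import *
import sys
S=[sense()["wrist_force"]]
p=sense();E=p["ee_rot"];Rc=np.c_[E[:,2],-E[:,0],-E[:,1]];T=p["tcp_pos"]
c=lambda x,y,z: T+Rc@(np.array([x,y,z])-[-.014,0,.0247])
seat=np.array([.6081,-.1106,.0757])
print(p["time_s"],"h",((c(.042,0,0)-seat)@Rc*1000).round(2),"F in carrier axes",(Rc.T@p["wrist_force"]).round(2),"M",(Rc.T@p["moment"]).round(3),"tilt",np.degrees(np.arcsin(Rc[2,0])).round(2),p["gripper_width"])
E
python3 st.py
```

```text
11.825 h [-0.13 -0.73  2.33] F in carrier axes [-4.14  2.24  9.91] M [0.612 1.589 0.025] tilt 15.18 0.0753305235654572
```

```bash
python3 - <<'E'
from tgt import *
ct=[Cam("top") for _ in range(3)];t=ct[0];s=Cam("side")
a=np.mean([c.img.astype(float) for c in ct],0)[165:190,390:420,::-1]
a=((a-60)/(190-60)).clip(0,1)*255
cv2.imwrite("pics/t11.png",cv2.resize(a.astype(np.uint8),None,fx=24,fy=24,interpolation=cv2.INTER_CUBIC))
s.crop("pics/s11.png",345,205,430,285,9)
E
python3 st.py
```

```text
12.025 h [-0.11 -0.78  2.38] F in carrier axes [-3.21  2.4  10.72] M [ 0.619  1.576 -0.007] tilt 15.19 0.07289254605008412
```

View pics/t11.png

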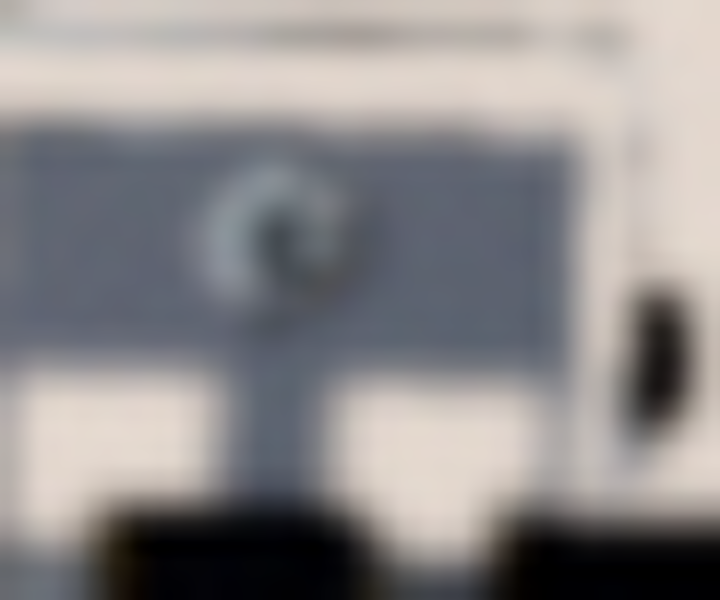

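View pics/s11.png

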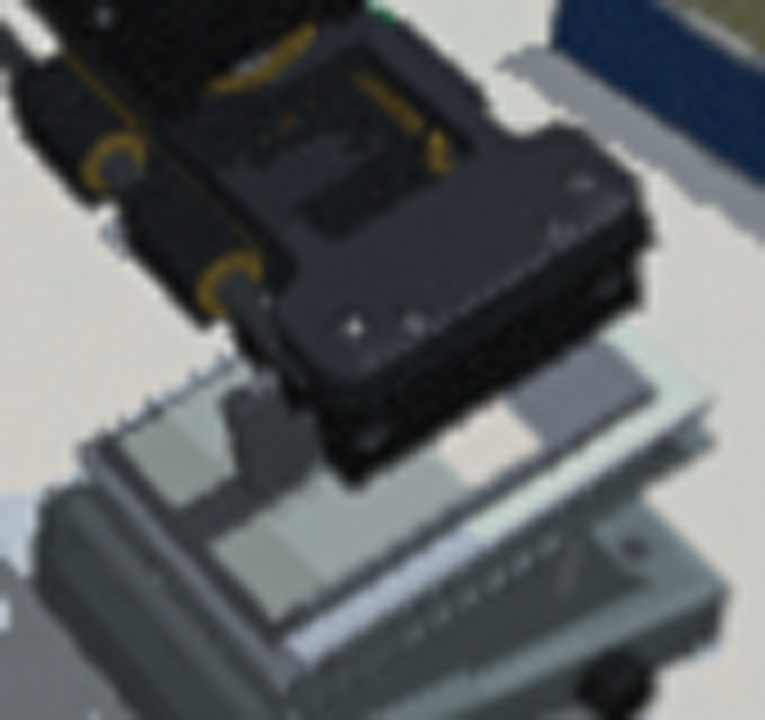

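```bash
python3 - <<'E'
from edge import *
from scipy.spatial.transform import Rotation as Ro
cs=[Cam("side") for _ in range(4)];s=cs[0]
g=np.mean([cv2.cvtColor(c.img,cv2.COLOR_RGB2GRAY).astype(float) for c in cs],0)
def px(p,k,x0,y0): return (np.array(p,float)+.5)/k-.5+[x0,y0]
for nm,ab,c0,sg in (("face right",[(300,668),(715,400)],[.571,-.153,.067],-1),
  ("car near bot",[(280,640),(650,395)],[.56,-.146,.07],1),("car near top",[(280,625),(650,385)],[.56,-.146,.07],-1),
  ):
    a,b=px(ab,9,345,205); r_=edgeline(g,a,b,sg,w=2.5)
    print(nm,r_[0].round(2),r_[1].round(2),r_[2:], round(cast(s,r_[:2],-1.95,c0)[0],2),cast(s,r_[:2],-1.95,c0)[1].round(4).tolist())
print("free face line at same x:")
a,b=np.array([375.19,279.12]),np.array([423.34,247.73])
print(cast(s,np.array([a,b]),-1.95,[.571,-.153,.067])[1].round(4).tolist())
im=np.mean([c.img.astype(float) for c in cs],0)[215:285,350:430,::-1]
cv2.imwrite("pics/s12.png",cv2.resize(im.clip(0,255).astype(np.uint8),None,fx=10,fy=8.5,interpolation=cv2.INTER_CUBIC))
E
```

```text
face right [377.92 278.82] [423.9  248.84] (np.int64(60), 60, np.float32(0.07582603)) 15.02 [[0.5169, -0.1512, 0.0493], [0.6307, -0.155, 0.0799]]
car near bot [375.87 275.98] [417.24 249.16] (np.int64(60), 60, np.float32(0.093239106)) 14.98 [[0.5164, -0.1445, 0.0519], [0.6186, -0.148, 0.0792]]
car near top [375.28 273.39] [416.68 247.18] (np.int64(56), 60, np.float32(0.21112086)) 14.05 [[0.5142, -0.1444, 0.0606], [0.616, -0.1479, 0.0861]]
free face line at same x:
[[0.51, -0.1509, 0.0521], [0.6285, -0.155, 0.0841]]
```

View pics/s12.png

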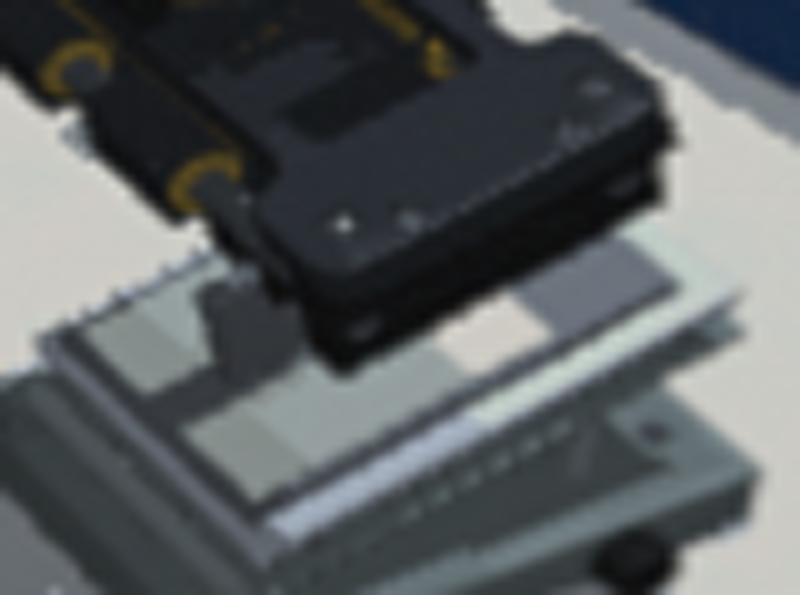

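Emit:
carry_out --steps '[[[0,0,0,0,0,0],[0,0,0,0,0,0],[0,0,0,0,0,0],[0,0,0,0,0,0],[0,0,0,0,0,0],[0,0,0,0,0,0],[0,0,0,0,0,0],[0,0,0,0,0,0]]]'

```text
time_s: 13.22
tcp_pos: [0.5469, -0.1093, 0.0871]
ee_rot: [[-0.034, 0.262, 0.964], [-0.999, -0.009, -0.033], [0.0, -0.965, 0.262]]
wrist_force: [-5.2, 1.9, 9.0]
gripper_width: 0.074
```

```bash
python3 st.py; python3 - <<'E'
from edge import *
cs=[Cam("side") for _ in range(4)];s=cs[0]
g=np.mean([cv2.cvtColor(c.img,cv2.COLOR_RGB2GRAY).astype(float) for c in cs],0)
def px(p,k,x0,y0): return (np.array(p,float)+.5)/k-.5+[x0,y0]
for nm,ab,c0,sg,w in (("face right",[(300,668),(715,400)],[.571,-.153,.067],-1,2.5),("car near bot",[(280,640),(650,395)],[.56,-.146,.07],1,2.5)):
    a,b=px(ab,9,345,205); r_=edgeline(g,a,b,sg,w=w); t_,X=cast(s,r_[:2],-1.95,c0); print(nm,round(t_,2),X.round(4).tolist())
ct=[Cam("top") for _ in range(3)];t=ct[0]
a=np.mean([c.img.astype(float) for c in ct],0)[160:215,375:425,::-1]; cv2.imwrite("pics/t13.png",cv2.resize(a.astype(np.uint8),None,fx=10,fy=10,interpolation=cv2.INTER_CUBIC))
s.crop("pics/s13.png",200,130,440,310,3)
E
```

```text
13.225 h [-0.12 -0.76  2.37] F in carrier axes [-2.75  1.69 10.06] M [0.579 1.59  0.012] tilt 15.19 0.07419445477378595
face right 14.98 [[0.5169, -0.1512, 0.0493], [0.6307, -0.155, 0.0798]]
car near bot 14.92 [[0.5163, -0.1445, 0.052], [0.6186, -0.148, 0.0793]]
```

View pics/s13.png

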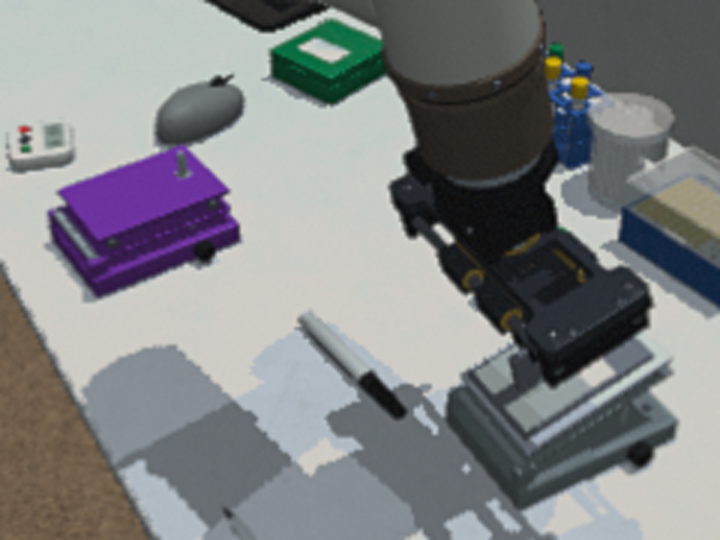

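View pics/t13.png

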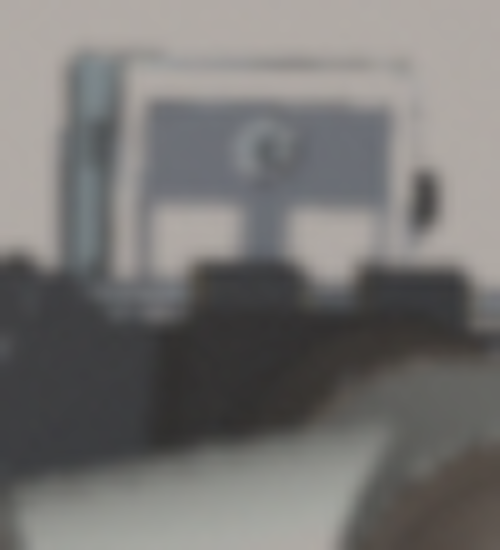

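```bash
python3 - <<'E'
from edge import *
cs=[Cam("side") for _ in range(2)];s=cs[0];t=Cam("top")
p=sense();E=p["ee_rot"];Rc=np.c_[E[:,2],-E[:,0],-E[:,1]];T=p["tcp_pos"]
c=lambda x,y,z: T+Rc@(np.array([x,y,z])-[-.014,0,.0247])
A=s.proj([c(-.055,-.036,0),c(.055,-.036,0),c(-.055,-.036,.005),c(.055,-.036,.005),c(-.055,.036,.005),c(-.055,.036,0)])
print("pred bot/top near edge, left",A.round(2).tolist()); print("seen bot line (375.87,275.98)-(417.24,249.16)")
d=(A[1]-A[0])/np.linalg.norm(A[1]-A[0]);n=np.array([-d[1],d[0]])
print("offset of seen line below pred, px",[((np.array(q)-A[0])@n).round(2) for q in((375.87,275.98),(417.24,249.16))])
print("px per mm along n",((s.proj([c(0,-.036,-.001)])-s.proj([c(0,-.036,0)]))@n),"per mm y",((s.proj([c(0,-.035,0)])-s.proj([c(0,-.036,0)]))@n))
q=np.array([[377.92,278.82],[423.9,248.84]]);print("face line offset",[((x-A[0])@n).round(2) for x in q])
print("top hole pred",t.proj([c(.042,0,0),c(.042,0,.005)]))
g=cv2.cvtColor(s.img,cv2.COLOR_RGB2GRAY)
# profile across near edge
from scipy.ndimage import map_coordinates
for f in(.2,.35,.5,.65,.8):
    o=np.arange(-4,7.1,.5);qq=A[0]+f*(A[1]-A[0])+o[:,None]*n; print(map_coordinates(g.astype(float),[qq[:,1],qq[:,0]],order=1).astype(int).tolist())
E
```

```text
pred bot/top near edge, left [[374.26, 276.35], [417.31, 248.33], [373.88, 274.93], [417.1, 246.85], [355.03, 253.29], [355.46, 254.71]]
seen bot line (375.87,275.98)-(417.24,249.16)
offset of seen line below pred, px [np.float64(0.57), np.float64(0.66)]
px per mm along n [0.2732271] per mm y [-0.41047894]
face line offset [np.float64(4.07), np.float64(4.02)]
top hole pred [[401.42053592 174.41297929]
 [401.68520079 174.61855014]]
[156, 156, 149, 136, 120, 102, 86, 83, 93, 115, 142, 163, 168, 167, 159, 145, 126, 100, 79, 70, 66, 65, 67]
[155, 153, 150, 136, 118, 100, 84, 76, 94, 120, 146, 165, 171, 170, 165, 145, 121, 97, 78, 69, 68, 69, 75]
[155, 152, 148, 135, 116, 94, 86, 84, 105, 137, 164, 176, 179, 175, 166, 147, 120, 96, 82, 70, 70, 74, 81]
[203, 200, 191, 177, 144, 115, 99, 92, 102, 132, 164, 184, 196, 195, 185, 166, 134, 100, 78, 67, 65, 73, 80]
[114, 113, 113, 113, 109, 103, 94, 88, 91, 118, 155, 183, 196, 199, 186, 167, 137, 103, 79, 69, 64, 65, 67]
```

```bash
python3 -c "
from station import ticket
print(ticket.finish_job())"; python3 st.py
```

```text
the job is handed in; nothing more can be done
None
the job is handed in; nothing more can be done
```

I gripped the carrier by its fin, lifted it, tilted it to about 15° and threaded its hole over the grey stage's post. I then pressed it down and handed the job in while still gripping the fin, at about 13.5 s. The hand-in gave no verdict.

Last checks before handing in:

- **Press:** about 10 N square to the face. The side view puts the face about 4.5 mm in, which fits the spring rate.
- **Flushness:** the face reads 15.0° and the carrier edge 14.9°. Any leftover gap works out at about 0 to 1 mm, but that assumes the carrier sits about 1 to 1.5 mm off-centre on the post. Taken as centred, the same edges would give about 2 mm.
- **Hole on the post:** the top view shows the post inside the hole, clear all round and about 1.5–2 mm off centre.
- **Yaw:** the hover views and the tool reading put the carrier and the stage within about 0.1° of each other.
- **Other things:** the frame end had not moved visibly. The marker, timer and purple look-alike looked undisturbed. The vials were out of view in the last pictures, but the arm passed well above them.

**Checks that disagreed:**
- Contact came about 6–7 mm higher along the slope normal than my first camera estimate of the post foot. Re-measuring the face edge explained about 3 mm of that.
- One line fit along the carrier's top edge read 1–2° shallower. I set it aside because the bottom edge agreed with the tool pose.

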